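# Turn the leaf of the stock register

### The job

Turn the longer of the stock register's two half-raised leaves over its spine by pushing it with the fingers, and press it down until it lies flat on the opposite page. Only push it: do not pinch the leaf between the fingers and do not shift or lift the register's stand. Leave the shorter leaf as it stands and everything around where it is.

Things in the scene. Friction and masses are not known exactly. Their poses are not given: they have to be found in the camera images.
- stand: Stock register: a low wooden book stand, loose on the bench, about 2.2 kg. Steel foot 226 (its x) x 236 (its y) x 6 mm; two wooden page boards, 216 x 104 mm each, tops 35 mm above the bench, at +y and -y of an aluminium spine that runs along the stand's x. Two leaves share the spine, side by side along it. Origin: centre of the underside. z up.
- hinge (a point): Point on the hinge line (along the stand's x axis) at the middle of the longer leaf's width, 42 mm above the bench, 49 mm from the stand's middle towards its -x.
- leaf (a joint): The longer leaf: a rigid board 90 mm wide along the spine, free edge 135 mm from the hinge line, 8 mm thick (3 mm in its last 5 mm), about 90 g. 0 = flat over the +y page, 1.57 = upright, 3.14 = flat over the -y page (end stop). Starts half raised, 0.4 to 0.8. Stiff hinge: stays at any angle, turns with 0.4 to 2 N at the free edge. Lying flat it overhangs the page board by 19 mm.
- leaf_edge (a point): Middle of the longer leaf's free edge, at mid thickness, 135 mm from the hinge line.
- face_top: Paper-covered face of the longer leaf that looks up at the start, 82 mm wide, from 9 to 130 mm from the hinge line. Origin on the hinge line; y points to the free edge, x along the spine.
- face_under: The other face of the longer leaf, looking down at the start; same size, same axes and origin.
- short_leaf (a joint): The shorter leaf, to be left alone: 80 mm wide, free edge 105 mm from the hinge line, beside the longer one on the same hinge line, its middle 101 mm farther towards the stand's +x (16 mm between the two). Same joint values; starts at 0.2 to 0.5, and is as stiff.
- short_leaf_edge (a point): Middle of the shorter leaf's free edge, at mid thickness.
- jar_a: Bystander, loose: white jar, red cap, 62 mm across, 85 high. Origin: centre of its underside.
- jar_b: Bystander, loose: white jar, red cap, 52 mm across, 75 high. Origin: centre of its underside.
- bottle: Bystander, loose: grey bottle, 60 mm across, 130 high. Origin: centre of its underside.
- tape: Bystander, loose: roll of amber tape lying flat, 90 mm across, 48 high. Origin: centre of its underside.
- carton: Bystander, loose: small cardboard carton 70 x 90 x 60 high. Origin: centre of its underside.
- tub: Bystander, loose: white open tub, 84 mm across, 70 high. Origin: centre of its underside.
- scoop: Bystander, loose: spatula 180 mm long lying flat.

How it is judged:
By the outcome, as a careful person would: the job done as asked, in the order asked, and still so for the second after the job is handed in, with the robot touching nothing.
It also fails if it takes over 42 s, if anything falls off the work surface, if the arm or the gripper's body presses on something with over 40 N, if the wrist force passes 120 N, or if a joint passes its speed limit or range.

### The arm

A 7-joint arm with a two-finger parallel gripper is mounted at the origin on the work surface. World frame = base frame: x ahead of the robot, y to its left, z up, the work surface at z = 0. Lengths are in mm, angles in rad, forces in N, time in s.
With the tool pointing down it reaches from about 400 to 750 mm from the base axis. Payload 19.5 kg.
Tool frame: the origin (TCP) lies between the finger pads; the fingertips stand 8 mm ahead of it and the grasp point (between the pads) lies 11 mm behind it; z points along the fingers, y is the line along which they close (so a half turn about z gives the same grasp; the last joint's range is limited). The gripper opens to 85 mm and grips with 20 to 120 N. Pads are 22 mm wide; open, the fingers measure 114 mm over their backs; the gripper's body (76 mm by 85 mm) begins 54 mm behind the grasp point. The pads swing forward as they close: fully open they stand 13 mm farther back than shut.
Start: joints at [-1.329, 0.707, -0.028, 1.485, 0.022, 0.951, -0.075], TCP at [160.991, 551.976, 239.268] pointing down, gripper open.
Joint ranges: [-2.71, 2.71], [-0.32, 2.16], [-1.57, 1.52], [0, 2.45], [-1.46, 4.6], [0, 2.02], [-2.83, 2.83]. Speed limits (rad/s): [1.89, 1.89, 2.57, 2.57, 3.01, 3.01, 3.01].

### API

Orientations are given as a rotation vector (axis times angle).
In Python, from cell import bot gives the robot as it stands. The module is installed in compiled form; this text tells all that it offers.
- The arm moves only by the tool arm_command, never from a script. Its argument "increments" is a list of rows, each an object with "offset": the shift along the tool's x, y, z as a fraction of full scale, a list of three; "turn": the turn about the tool's z as a fraction of full scale; "claw": the gripper command: -1 is fully open, 1 is shut, values between are in proportion. In form: [{"offset": [x, y, z], "turn": turn, "claw": claw}, ...]. A call has exactly 10 rows; each row is the pose to reach, as a shift and turn from the pose commanded when the call began, along the tool's axes at that moment; what a row does not reach only later rows make up. Full scale, the value 1, is 0.25 m for a shift and pi/2 rad for a turn. A row lasts 1/10 s, in which the tool goes at most 50 mm and 8.59 degrees, less where a joint would pass 70% of its speed; a pose out of reach is approached as far as the arm can. A call with a number of a shift or a turn outside -1 to 1 is refused whole. A call with a gripper value outside its range is refused whole. The fingers move at their own pace and stop on an object; the grip force is fixed at half the most. Time passes only in rows, so rows that repeat a pose let the fingers close, or fill a call up. It gives the time, the measured TCP pose, the force, the opening and the grip force at its end, in the units of the state.
- bot.read_state(): the state, without advancing time (a new reading comes with each control period).
- bot.camera(name): name is "side" or "top" or "wrist"; returns a dict with "image" (400x640x3 uint8, red, green, blue), "z_map" (400x640 float32, mm along the optical axis (not along the pixel's ray), 0 where there is no reading), "K" (3x3 intrinsics, pixels), "extrinsics" (4x4, takes a point from camera to world coordinates). Camera axes: x right, y up, looking along -z (the intrinsics and any distortion apply to the point x, -y, -z); pixel columns grow to the right and rows downward; lengths in mm; the calibration is good to about 2 mm. The wrist camera is an equidistant fisheye: a pixel r from the principal point sees the ray r / f radians off the axis. A picture is of the moment at which its call begins.
- bot.job_done(): hands the job in; it is judged then, once.
The state is a dict: "time_s": time; "joint_pos": joint angles; "qvel": joint speeds; "joint_efforts": joint torques, N m; "ee_pos": TCP position; "tcp_rot": TCP orientation; "wrist_force": force on the tool from outside, world axes, zero at the start; "torque": the same for the moment, N m; "opening": finger opening in mm; "grip_force": force on a finger pad.
Only numpy, scipy, OpenCV 4.12 (cv2) and the standard library are available. Lean on these libraries where they do the work, as an engineer would, in place of code of your own. Each camera call takes 0.05 s, during which the arm holds its last target. There are 200 camera calls.

## Working session

There is one attempt and no reset: what is moved stays moved. The work goes in short steps, Python scripts to look and compute and a tool call to move; the robot and the scene stay as the last step left them, time stands still between calls to the robot, and variables do not carry over. Pictures are saved under pics/ and viewed, at most 10 in all, crops included, and the job is handed in when it is done.

Besides the shell and the picture viewer there is one more tool, called after ">>>" as name(argument=value, ...), one argument or row to a line, values as JSON. arm_command: Moves the arm, as the interface text tells. Shift numbers are shares of 0.25 m and turn numbers shares of pi/2 rad, none past 1 either way. Its arguments: {"type":"object","properties":{"increments":{"type":"array","items":{"type":"object","properties":{"offset":{"type":"array","items":{"type":"number","minimum":-1,"maximum":1}},"turn":{"type":"number","minimum":-1,"maximum":1},"claw":{"type":"number"}}}}},"required":["increments"]}

```bash
mkdir -p pics
cat > h.py <<'E'
import numpy as np, cv2
from cell import bot
def pts(c):
    K=c["K"];z=c["z_map"];v,u=np.mgrid[0:z.shape[0],0:z.shape[1]]
    P=np.stack([(u-K[0,2])/K[0,0]*z,-(v-K[1,2])/K[1,1]*z,-z],-1)
    T=c["extrinsics"];W=P@T[:3,:3].T+T[:3,3];W[z==0]=np.nan;return W
E
python3 - <<'E'
from h import *
s=bot.read_state();print({k:np.round(v,3) for k,v in s.items()})
for n in("top","side"):
    c=bot.camera(n);cv2.imwrite(f"pics/{n}0.png",c["image"][:,:,::-1]);np.savez(f"{n}0.npz",**c);print(n,c["K"],c["extrinsics"].round(3))
E
```

```text
{'time_s': np.float64(0.0), 'joint_pos': array([-1.329,  0.707, -0.028,  1.485,  0.022,  0.951, -0.075]), 'qvel': array([-0.001, -0.   , -0.   , -0.001,  0.   , -0.001, -0.001]), 'joint_efforts': array([-1.0000e-03, -8.8321e+01,  1.2340e+00, -2.3617e+01,  1.7000e-02,
        7.0000e-03, -0.0000e+00]), 'ee_pos': array([160.935, 551.752, 238.832]), 'tcp_rot': array([-4.44e-01, -3.11e+00,  2.00e-03]), 'wrist_force': array([-0.001, -0.261, -0.695]), 'torque': array([ 0.001,  0.003, -0.032]), 'grip_force': np.float64(0.0), 'opening': np.float64(85.798)}
top [[380.30553225   0.         327.60404828]
 [  0.         380.30553225 204.24625228]
 [  0.           0.           1.        ]] [[ 1.60000e-02  9.93000e-01 -1.19000e-01  4.35169e+02]
 [-9.99000e-01  1.90000e-02  2.70000e-02  8.19640e+01]
 [ 2.90000e-02  1.19000e-01  9.92000e-01  1.18313e+03]
 [ 0.00000e+00  0.00000e+00  0.00000e+00  1.00000e+00]]
side [[491.47772427   0.         326.46295311]
 [  0.         491.47772427 203.06307935]
 [  0.           0.           1.        ]] [[-9.64000e-01  1.39000e-01 -2.26000e-01  3.12616e+02]
 [-2.65000e-01 -5.63000e-01  7.83000e-01  9.68604e+02]
 [-1.80000e-02  8.14000e-01  5.80000e-01  7.29515e+02]
 [ 0.00000e+00  0.00000e+00  0.00000e+00  1.00000e+00]]
```

View pics/top0.png

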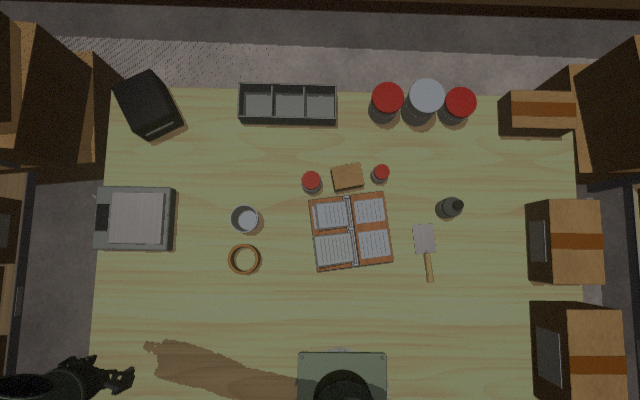

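View pics/side0.png

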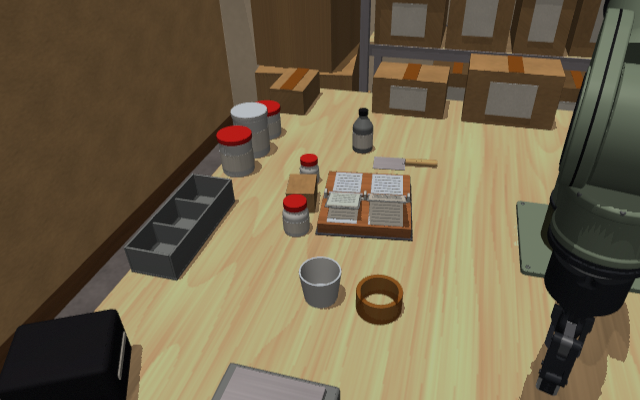

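The top view shows the stand at about (350,231), with its spine running roughly vertically at column 350. The raised leaves seem to be on the left (world +y), at about (330,215) and (333,250). In the side view the stand is at (367,205). Next I measure it with depth.

```bash
cat > m.py <<'E'
from h import *
ims=[]
for n,(a,b,c,d) in (("top",(150,290,285,405)),("side",(150,250,270,430))):
    f=dict(np.load(n+"0.npz"));W=pts(f)
    np.save(n+"W.npy",W)
    ims.append(cv2.resize(f["image"][a:b,c:d,::-1],None,fx=480/(b-a),fy=480/(b-a) ,interpolation=cv2.INTER_CUBIC)[:,:800])
    z=W[a:b,c:d,2];zz=np.clip((z-0)/130*255,0,255).astype(np.uint8)
    print(n)
    for r in range(a+36 if n=="top" else a+14,b-14 if n=='top' else b-8,6 if n=="top" else 5): print(r,np.round(W[r,c+15:d:5 if n=="top" else 6,2]).astype(int))
cv2.imwrite("pics/crops.png",cv2.resize(np.hstack([ims[0],ims[1][:, 80:600]]),(800,420)))
E
python3 m.py
```

```text
top
186 [-2 83 85 81 48  2 -1 58 60 56 61 51 33  0 -1 -2 -1 -2 -1  4 -3]
192 [ 0 -1 42 32 -3 -3  1  4  2  1 -2 -4  3 -2  9 32 33 -5  0  1 -5]
198 [-6  0 -3  0 -1 35 33 34 37 42 33 33 32 30 33 33 37  0  3 -3 -4]
204 [                   1                    0                   33
                   73                   69                   65
                   62                   55                   52
                   43                    5                   40
                   35                   35                   36
 -9223372036854775808                   35                   -3
                    0                   -3                    1]
210 [-3  1 36 67 73 64 62 58 50 49 27 39 33 36 33 35 31 35  2 -1 -5]
216 [ 0 -1  0 31 75 71 63 59 51 48 41 35 35 36 34 34 36 32 -3  0  1]
222 [-5 -5  0 37 69 68 66 59 57 49 44 37 35 34 38 37 37 38 -3  1  0]
228 [ 1  0 -6 33 75 65 63 33 32 38 49 36 32 36 31 36 36 36 -2  5  1]
234 [-3  1 -1 32 35 33 81 68 63 58 48 36 35 30 32 34 33 36  1  2  1]
240 [  0   0  -1 106 100  99  83  75  72  60  49   8  34  37  36  35  35  35
  33  -5  -3]

[... 3052 characters left out ...]
 36 35 34 34 34 33  4 -4 -3
  1]
224 [32 38 39 32 18  0 29 33 32 34 33 34 34 34 32 34 34 35 34 35 33  2 -4 -3
 -1]
229 [18 24 22 21 -2 -1 17 15 18 21 23 22 22 25 25 28 29 26 30 30 31  4 -4 -2
 -4]
234 [-1 12  9  7 -3 -1  6  2  1  5  7  6  8  7 11 11 12 14 14 12 17  5 -1 -2
  0]
239 [ 0  0 -1 -3 -4 -3 -4  0 -3 -1 -1  0  0 -2 -2  1  3  0  3  2  6  6 -4 -2
 -1]m.py:7: RuntimeWarning: invalid value encountered in cast
  z=W[a:b,c:d,2];zz=np.clip((z-0)/130*255,0,255).astype(np.uint8)
m.py:9: RuntimeWarning: invalid value encountered in cast
  for r in range(a+36 if n=="top" else a+14,b-14 if n=='top' else b-8,6 if n=="top" else 5): print(r,np.round(W[r,c+15:d:5 if n=="top" else 6,2]).astype(int))
```

View pics/crops.png

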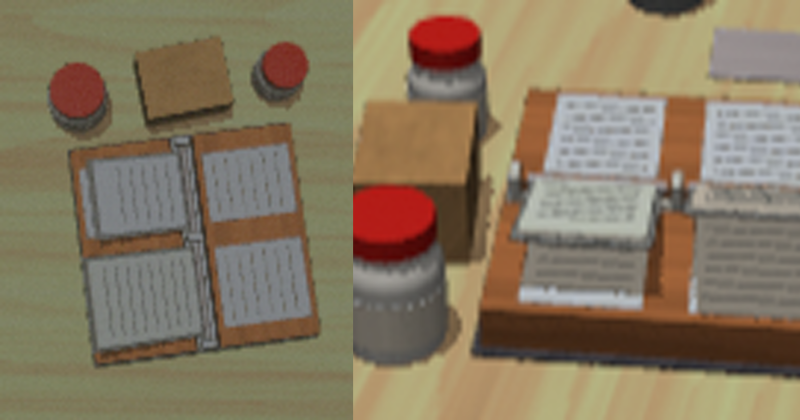

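The long leaf is on the robot side, with its free edge on the world +y side at z≈107. The short leaf is farther away. The jars and carton sit beyond the far edge of the stand. Next I fit the stand frame and the leaf plane.

```bash
cat > m2.py <<'E'
from h import *
W=np.load("topW.npy");S=np.load("sideW.npy")
# stand footprint: top view pixels with z 25..120 within region, excluding others
def reg(W,x0,x1,y0,y1,z0,z1): 
    with np.errstate(invalid='ignore'): return (W[...,0]>x0)&(W[...,0]<x1)&(W[...,1]>y0)&(W[...,1]<y1)&(W[...,2]>z0)&(W[...,2]<z1)
m=np.zeros(W.shape[:2],bool);m[185:280,300:400]=1
b=m&reg(W,200,900,-200,300,26,44)
n,l,st,ce=cv2.connectedComponentsWithStats(b.astype(np.uint8));k=1+np.argmax(st[1:,4])
P=W[(l==k)]
r=cv2.minAreaRect(P[:,:2].astype(np.float32));print("page rect",r)
x0,y0=r[0];a=np.radians(r[2])
print("box",cv2.boxPoints(r).round(1))
for c in [(W,"top"),(S,"side")]:
    print(c[1])
    for nm in("long","short"):
        pass
E
python3 m2.py
```

```text
page rect ((495.6769104003906, -20.519149780273438), (216.28848266601562, 231.9176788330078), 8.370142936706543)
box [[ 371.8   78.5]
 [ 405.6 -151. ]
 [ 619.5 -119.5]
 [ 585.8  109.9]]
top
side
```

```bash
cat >> h.py <<'E'
C=np.array([495.7,-20.5]);A=np.radians(8.37);ex=np.array([np.cos(A),np.sin(A)]);ey=np.array([-ex[1],ex[0]])
def st(W): d=W[...,:2]-C; return np.stack([d@ex,d@ey,W[...,2]],-1)
def stw(x,y): return C+x*ex+y*ey
def ang(W,xa,xb):
    q=st(W)
    with np.errstate(invalid='ignore'): m=(q[...,0]>xa)&(q[...,0]<xb)&(abs(q[...,1])<150)&(q[...,2]>48)&(q[...,2]<200)
    q=q[m]; 
    return q
E
python3 - <<'E'
from h import *
for n in("top","side"):
    W=np.load(n+"W.npy")
    for nm,xa,xb,L in(("long",-88,-10,135),("short",18,86,105)):
        q=ang(W,xa,xb);q=q[(q[:,1]>10)]
        p=np.polyfit(q[:,1],q[:,2],1);r=q[:,2]-np.polyval(p,q[:,1]);q=q[abs(r)<6];p=np.polyfit(q[:,1],q[:,2],1)
        i=q[:,2]>np.percentile(q[:,2],95)
        print(n,nm,len(q),"angle",np.arctan(p[0]).round(3),"z at hinge",p[1].round(1),"edge y,z",q[i].mean(0).round(1),"maxr",np.hypot(q[:,1],q[:,2]-42).max().round(1))
    q=st(W)
    m=(q[...,2]>95)&(q[...,2]<115)&(abs(q[...,1])<150)&(abs(q[...,0])<112)
    print("high pts x range",np.percentile(q[m][:,0],[1,99]).round(1),"y max",np.percentile(q[m][:,1],99))
# others
W=np.load("topW.npy")
print("things near")
q=st(W)
with np.errstate(invalid='ignore'): b=((W[...,2]>15)&(abs(W[...,0]-500)<230)&(abs(W[...,1])<320)).astype(np.uint8)
n,l,s,c=cv2.connectedComponentsWithStats(b)
for k in range(1,n):
    if s[k,4]>40:P=q[l==k];print(P[:,:2].min(0).round(),P[:,:2].max(0).round(),np.percentile(P[:,2],98).round())
from scipy.spatial.transform import Rotation as R
s=bot.read_state();M=R.from_rotvec(s["tcp_rot"]).as_matrix();print(M.round(3))
print("hinge world",stw(-49,0))
print("yaw of tool y vs stand y",np.degrees(np.arctan2(M[1,1],M[0,1])), np.degrees(A)+90)
E
```

```text
top long 991 angle 0.505 z at hinge 46.1 edge y,z [-49.8 112.5 109.2] maxr 135.7
top short 667 angle 0.276 z at hinge 45.9 edge y,z [60.4 93.3 74.6] maxr 105.8
high pts x range [-92.9  -5.6] y max 117.57383724526868
side long 282 angle 0.475 z at hinge 46.5 edge y,z [-52.9 117.  108.6] maxr 139.2
side short 421 angle 0.263 z at hinge 45.1 edge y,z [56.6 99.1 73.4] maxr 110.7
high pts x range [-92.9  -7.1] y max 121.89329188539654
things near
[126. -56.] [200.  37.] 63.0
[ 133. -134.] [183. -84.] 78.0
[128.  70.] [186. 132.] 88.0
[-108. -116.] [108. 118.] 105.0
[  -1. -310.] [  58. -272.] 131.0
[ 32. 269.] [114. 337.] 73.0
[-87. 283.] [  1. 354.] 51.0
[-187. -232.] [ -98. -214.] 23.0
[[-0.96   0.28  -0.   ]
 [ 0.28   0.96  -0.001]
 [-0.    -0.001 -1.   ]]
hinge world [447.22191437 -27.63268631]
yaw of tool y vs stand y 73.73772348522432 98.37
```

>>> arm_command(
  increments=[
    {"offset": [-0.09,-0.08,0],"turn": 0.09,"claw": 1},
    {"offset": [-0.18,-0.16,0],"turn": 0.18,"claw": 1},
    {"offset": [-0.27,-0.24,0],"turn": 0.27,"claw": 1},
    {"offset": [-0.36,-0.33,0],"turn": 0.36,"claw": 1},
    {"offset": [-0.45,-0.41,0],"turn": 0.45,"claw": 1},
    {"offset": [-0.54,-0.49,0],"turn": 0.54,"claw": 1},
    {"offset": [-0.62,-0.56,0],"turn": 0.62,"claw": 1},
    {"offset": [-0.7,-0.63,0],"turn": 0.7,"claw": 1},
    {"offset": [-0.74,-0.67,0],"turn": 0.726,"claw": 1},
    {"offset": [-0.74,-0.67,0],"turn": 0.726,"claw": 1},
  ],
)

```text
time_s: 1.1
ee_pos: [292.3, 338.4, 239.3]
tcp_rot: [2.054, 2.377, -0.001]
wrist_force: [0.1, 0.4, 1.1]
opening: -0.2
grip_force: 0.0
```

```bash
cat > s.py <<'E'
from h import *
from scipy.spatial.transform import Rotation as R
s=bot.read_state();M=R.from_rotvec(s["tcp_rot"]).as_matrix()
print(s["time_s"],"stand",st(s["ee_pos"]).round(1),"q",s["joint_pos"].round(2),"F",s["wrist_force"].round(2),"open",s["opening"],s["qvel"].round(2))
print("toolx yaw vs ey deg",np.degrees(np.arctan2(M[1,0],M[0,0])-A)-90,"z",M[:,2].round(3))
E
python3 s.py
```

```text
1.1 stand [-149.   384.7  239.3] q [-1.1   0.54  0.28  1.93 -0.22  0.7  -0.54] F [0.09 0.39 1.11] open -0.15856279471854925 [-0.04  0.01 -0.04 -0.03  0.01  0.01  0.  ]
toolx yaw vs ey deg -0.022879774994152058 z [ 0. -0. -1.]
```

>>> arm_command(
  increments=[
    {"offset": [-0.15,0.07,0],"turn": 0,"claw": 1},
    {"offset": [-0.33,0.15,0],"turn": 0,"claw": 1},
    {"offset": [-0.51,0.23,0.02],"turn": 0,"claw": 1},
    {"offset": [-0.68,0.3,0.1],"turn": 0,"claw": 1},
    {"offset": [-0.82,0.36,0.2],"turn": 0,"claw": 1},
    {"offset": [-0.91,0.396,0.33],"turn": 0,"claw": 1},
    {"offset": [-0.93,0.396,0.46],"turn": 0,"claw": 1},
    {"offset": [-0.93,0.396,0.58],"turn": 0,"claw": 1},
    {"offset": [-0.93,0.396,0.66],"turn": 0,"claw": 1},
    {"offset": [-0.93,0.396,0.664],"turn": 0,"claw": 1},
  ],
)

```text
time_s: 2.1
ee_pos: [422.8, 124.7, 71.4]
tcp_rot: [-2.047, -2.38, 0.003]
wrist_force: [0.5, 0.2, 1.0]
opening: -0.1
grip_force: 0.0
```

```bash
python3 s.py
python3 - <<'E'
from h import *
c=bot.camera("side");im=c["image"][120:280,220:480,::-1];cv2.imwrite("pics/a.png",cv2.resize(im,None,fx=3,fy=3))
W=pts(c);q=ang(W,-88,-10);
E
```

```text
2.1 stand [-51.  154.2  71.4] q [-0.39  0.85  0.06  2.12 -0.25  0.18  0.04] F [0.54 0.18 0.99] open -0.10224652913434701 [-0.01 -0.05  0.02 -0.01  0.    0.04 -0.01]
toolx yaw vs ey deg 0.21513210223479007 z [-0.003  0.    -1.   ]
```

View pics/a.png

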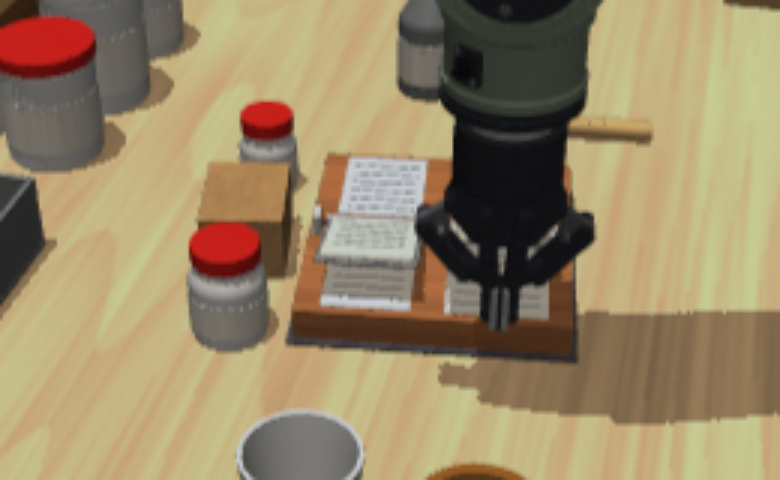

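The closed fingers stand at about (498,310), just beyond the leaf's free edge and clear of everything else. I start pushing along the edge's arc, moving slightly upwards relative to it.

>>> arm_command(
  increments=[
    {"offset": [-0.03,0,0],"turn": 0,"claw": 1},
    {"offset": [-0.06,0,0],"turn": 0,"claw": 1},
    {"offset": [-0.085,0,-0.01],"turn": 0,"claw": 1},
    {"offset": [-0.1,0,-0.03],"turn": 0,"claw": 1},
    {"offset": [-0.12,0,-0.075],"turn": 0,"claw": 1},
    {"offset": [-0.14,0,-0.116],"turn": 0,"claw": 1},
    {"offset": [-0.165,0,-0.15],"turn": 0,"claw": 1},
    {"offset": [-0.192,0,-0.184],"turn": 0,"claw": 1},
    {"offset": [-0.232,0,-0.22],"turn": 0,"claw": 1},
    {"offset": [-0.276,0,-0.256],"turn": 0,"claw": 1},
  ],
)

```text
time_s: 3.15
ee_pos: [433.7, 54.7, 138.0]
tcp_rot: [2.053, 2.378, -0.0]
wrist_force: [-0.6, 0.8, -0.7]
opening: -0.1
grip_force: 0.5
```

```bash
python3 s.py
cat > v.py <<'E'
from h import *
import sys
W=pts(bot.camera("top"));q=ang(W,-90,-70);q=q[q[:,2]>50]
print("long strip y,z:",[tuple(p[1:].round()) for p in q[np.argsort(q[:,1])][::max(1,len(q)//25)]])
Q=st(W);m=(Q[...,0]>18)&(Q[...,0]<86)&(Q[...,1]>15)&(Q[...,1]<105)&(Q[...,2]>48)&(Q[...,2]<85);p=np.polyfit(Q[m][:,1],Q[m][:,2],1);print("short ang",np.arctan(p[0]).round(3))
E
python3 v.py
```

```text
3.15 stand [-50.4  83.4 138. ] q [-0.25  0.7   0.09  2.09 -0.17  0.35  0.13] F [-0.59  0.78 -0.73] open -0.0791315257951816 [ 0.24 -0.19  0.04 -0.09  0.11  0.27  0.15]
toolx yaw vs ey deg 0.03521500252554688 z [-0. -0. -1.]
long strip y,z: []
short ang 0.272
```

Run:
```python
from h import *
c=bot.camera("side");im=c["image"][120:280,220:480,::-1];cv2.imwrite("pics/b.png",cv2.resize(im,None,fx=3,fy=3))
```

```text
(no output)
```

View pics/b.png

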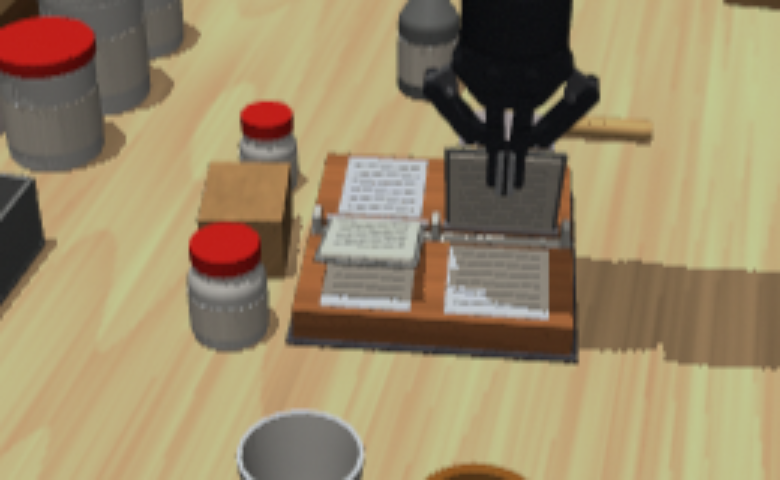

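The leaf's underside faces the camera at about (505,190) and it is being carried up. The short leaf is unmoved. I continue over the top.

>>> arm_command(
  increments=[
    {"offset": [-0.052,0,-0.032],"turn": 0,"claw": 1},
    {"offset": [-0.1,0,-0.056],"turn": 0,"claw": 1},
    {"offset": [-0.148,0,-0.076],"turn": 0,"claw": 1},
    {"offset": [-0.196,0,-0.092],"turn": 0,"claw": 1},
    {"offset": [-0.236,0,-0.096],"turn": 0,"claw": 1},
    {"offset": [-0.272,0,-0.1],"turn": 0,"claw": 1},
    {"offset": [-0.312,0,-0.096],"turn": 0,"claw": 1},
    {"offset": [-0.352,0,-0.088],"turn": 0,"claw": 1},
    {"offset": [-0.392,0,-0.076],"turn": 0,"claw": 1},
    {"offset": [-0.432,0,-0.06],"turn": 0,"claw": 1},
  ],
)

```text
time_s: 4.25
ee_pos: [449.5, -52.1, 152.0]
tcp_rot: [2.053, 2.378, -0.0]
wrist_force: [1.0, 0.4, 0.6]
opening: 0.0
grip_force: 0.5
```

```bash
python3 s.py;python3 v.py
python3 - <<'E'
from h import *
c=bot.camera("side");im=c["image"][120:280,220:480,::-1];cv2.imwrite("pics/c.png",cv2.resize(im,None,fx=3,fy=3))
E
```

```text
4.25 stand [-50.3 -24.6 152. ] q [ 0.01  0.69  0.07  2.02 -0.1   0.43  0.3 ] F [0.99 0.44 0.55] open 0.04508775068628018 [ 0.25  0.1  -0.05 -0.04  0.05 -0.06  0.17]
toolx yaw vs ey deg 0.027964978076539637 z [-0. -0. -1.]
long strip y,z: []
short ang 0.276
```

View pics/c.png

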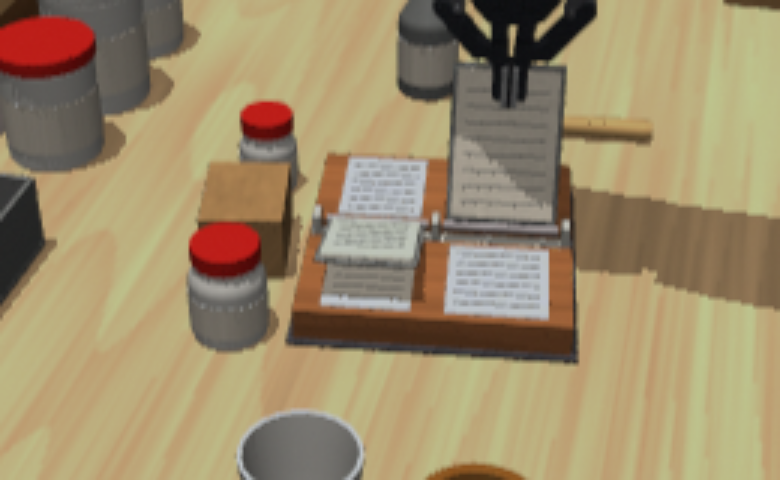

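The leaf leans past upright over the -y page, with the fingertips on its face at about (510,95). I continue down along the arc.

>>> arm_command(
  increments=[
    {"offset": [-0.04,0,0.02],"turn": 0,"claw": 1},
    {"offset": [-0.076,0,0.044],"turn": 0,"claw": 1},
    {"offset": [-0.108,0,0.072],"turn": 0,"claw": 1},
    {"offset": [-0.136,0,0.1],"turn": 0,"claw": 1},
    {"offset": [-0.164,0,0.132],"turn": 0,"claw": 1},
    {"offset": [-0.186,0,0.168],"turn": 0,"claw": 1},
    {"offset": [-0.204,0,0.204],"turn": 0,"claw": 1},
    {"offset": [-0.22,0,0.24],"turn": 0,"claw": 1},
    {"offset": [-0.232,0,0.28],"turn": 0,"claw": 1},
    {"offset": [-0.24,0,0.318],"turn": 0,"claw": 1},
  ],
)

```text
time_s: 5.35
ee_pos: [458.2, -110.8, 71.9]
tcp_rot: [-2.053, -2.378, 0.0]
wrist_force: [0.0, -0.5, 0.0]
opening: -0.1
grip_force: 0.4
```

```bash
python3 s.py;python3 v.py
```

```text
5.35 stand [-50.2 -83.9  71.9] q [ 0.16  0.86  0.03  2.02 -0.08  0.26  0.39] F [ 0.01 -0.45  0.04] open -0.056354904129313585 [ 0.05  0.2  -0.03  0.02  0.01 -0.22  0.03]
toolx yaw vs ey deg 0.02500929953525599 z [-0. -0. -1.]
long strip y,z: [(np.float64(-61.0), np.float64(58.0)), (np.float64(-60.0), np.float64(57.0)), (np.float64(-58.0), np.float64(57.0)), (np.float64(-58.0), np.float64(55.0)), (np.float64(-56.0), np.float64(54.0)), (np.float64(-55.0), np.float64(58.0)), (np.float64(-54.0), np.float64(53.0)), (np.float64(-52.0), np.float64(53.0)), (np.float64(-51.0), np.float64(56.0)), (np.float64(-49.0), np.float64(54.0)), (np.float64(-48.0), np.float64(53.0)), (np.float64(-47.0), np.float64(57.0)), (np.float64(-46.0), np.float64(56.0)), (np.float64(-44.0), np.float64(53.0)), (np.float64(-43.0), np.float64(56.0)), (np.float64(-42.0), np.float64(53.0)), (np.float64(-41.0), np.float64(51.0)), (np.float64(-39.0), np.float64(50.0)), (np.float64(-38.0), np.float64(53.0)), (np.float64(-36.0), np.float64(53.0)), (np.float64(-35.0), np.float64(53.0)), (np.float64(-33.0), np.float64(54.0)), (np.float64(-31.0), np.float64(52.0)), (np.float64(-30.0), np.float64(52.0)), (np.float64(-27.0), np.float64(53.0)), (np.float64(-25.0), np.float64(51.0)), (np.float64(-23.0), np.float64(51.0)), (np.float64(-20.0), np.float64(53.0)), (np.float64(-18.0), np.float64(51.0)), (np.float64(-15.0), np.float64(50.0))]
short ang 0.269
```

>>> arm_command(
  increments=[
    {"offset": [-0.002,0,0.02],"turn": 0,"claw": 1},
    {"offset": [-0.004,0,0.04],"turn": 0,"claw": 1},
    {"offset": [-0.006,0,0.055],"turn": 0,"claw": 1},
    {"offset": [-0.008,0,0.065],"turn": 0,"claw": 1},
    {"offset": [-0.008,0,0.072],"turn": 0,"claw": 1},
    {"offset": [-0.008,0,0.076],"turn": 0,"claw": 1},
    {"offset": [-0.008,0,0.079],"turn": 0,"claw": 1},
    {"offset": [-0.008,0,0.082],"turn": 0,"claw": 1},
    {"offset": [-0.008,0,0.082],"turn": 0,"claw": 1},
    {"offset": [-0.008,0,0.082],"turn": 0,"claw": 1},
  ],
)

```text
time_s: 6.4
ee_pos: [458.6, -112.7, 53.5]
tcp_rot: [2.052, 2.377, 0.001]
wrist_force: [-5.7, 1.2, 33.9]
opening: 0.1
grip_force: 16.9
```

```bash
python3 s.py
```

```text
6.4 stand [-50.1 -85.8  53.5] q [ 0.16  0.9   0.02  2.02 -0.07  0.22  0.39] F [-5.74  1.17 33.92] open 0.08725949043612402 [ 0. -0. -0.  0. -0. -0.  0.]
toolx yaw vs ey deg 0.022489395011504598 z [ 0.001 -0.    -1.   ]
```

The press reached the end stop: the tips are at 45.5 mm with 34 N. I retract straight up and back clear of the view.

>>> arm_command(
  increments=[
    {"offset": [0,0,-0.01],"turn": 0,"claw": 1},
    {"offset": [0,0,-0.04],"turn": 0,"claw": 1},
    {"offset": [0,0,-0.1],"turn": 0,"claw": 1},
    {"offset": [0,0,-0.2],"turn": 0,"claw": 1},
    {"offset": [0,0,-0.35],"turn": 0,"claw": 1},
    {"offset": [0,0,-0.5],"turn": 0,"claw": 1},
    {"offset": [-0.1,0,-0.65],"turn": 0,"claw": 1},
    {"offset": [-0.3,0,-0.75],"turn": 0,"claw": 1},
    {"offset": [-0.5,0,-0.75],"turn": 0,"claw": 1},
    {"offset": [-0.6,0,-0.75],"turn": 0,"claw": 1},
  ],
)

```text
time_s: 7.4
ee_pos: [480.1, -264.6, 241.2]
tcp_rot: [2.054, 2.374, -0.001]
wrist_force: [0.3, 0.7, -0.4]
opening: -0.2
grip_force: 0.0
```

```bash
cp m2.py m3.py; python3 s.py
python3 - <<'E'
from h import *
ims=[]
for n,(a,b,c,d) in (("top",(150,290,285,405)),("side",(120,280,220,480))):
    f=bot.camera(n);W=pts(f);ims.append(cv2.resize(f["image"][a:b,c:d,::-1],(int((d-c)*300/(b-a)),300)))
    Q=st(W)
    for nm,xa,xb,ya,yb,z0 in(("long",-88,-10,-130,-15,36),("short",18,86,15,105,48)):
        with np.errstate(invalid='ignore'): m=(Q[...,0]>xa)&(Q[...,0]<xb)&(Q[...,1]>ya)&(Q[...,1]<yb)&(Q[...,2]>z0)&(Q[...,2]<90)
        p=np.polyfit(Q[m][:,1],Q[m][:,2],1);print(n,nm,m.sum(),p.round(3),np.median(Q[m][:,2]))
    if n=="top":
        with np.errstate(invalid='ignore'): mm=((W[...,2]>26)&(W[...,2]<44));k=np.zeros(mm.shape,bool);k[185:280,300:400]=1
        _,l,s,_c=cv2.connectedComponentsWithStats((mm&k).astype(np.uint8));i=1+np.argmax(s[1:,4]);print(cv2.boxPoints(cv2.minAreaRect(W[l==i][:,:2].astype(np.float32))).round(1))
cv2.imwrite("pics/d.png",np.hstack(ims))
E
```

```text
7.4 stand [ -51.  -239.2  241.2] q [ 0.42  0.66  0.04  1.59 -0.03  0.89  0.62] F [ 0.31  0.65 -0.44] open -0.1648365583772986 [ 0.47  0.27 -0.06 -0.59  0.02  0.35  0.41]
toolx yaw vs ey deg -0.10322258746212754 z [ 0.001 -0.002 -1.   ]
top long 999 [-1.0000e-03  4.5095e+01] 45.19875258876664
top short 645 [ 0.277 46.199] 62.99865212637769
[[ 372.    78.6]
 [ 408.3 -170.1]
 [ 622.4 -138.9]
 [ 586.   109.9]]
side long 712 [ 0.    44.092] 44.082862115134844
side short 415 [ 0.262 45.525] 64.66335214147057
```

View pics/d.png

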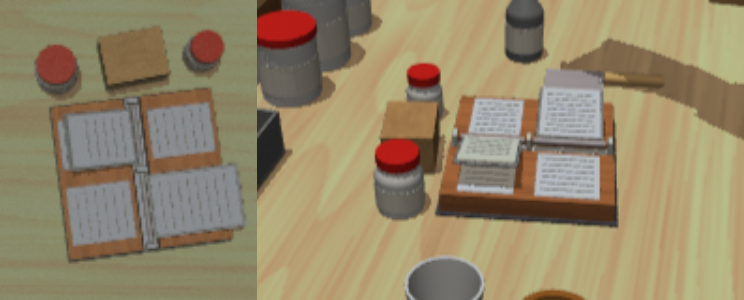

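The long leaf lies flat on the right page, with slope 0 and its top at 45 mm. The short leaf is unchanged at 0.27, and the stand corners and bystanders are where they were.

```bash
python3 -c "
from cell import bot
print(bot.read_state()['qvel'].round(3)); print(bot.job_done())"
```

```text
[-0.07  -0.024 -0.038  0.081 -0.013 -0.03  -0.048]
the job is handed in; nothing more can be done
None
```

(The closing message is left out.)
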